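# Set up a display post in its base at a craft-fair stall

## Task

Take the wooden display post out of its rest block and set it up in the display base, pushing it slowly down one of the two holes against the drag until it bottoms with a firm push (10 to 20 N, never over 30 N) and its ring mark is level with the rim. One of the two holes is blocked half-way by an offcut: if the post bottoms with the ring still well above the rim, draw it out and use the other hole. Let go, leaving the post standing fully home, and leave the dish, tin and bobbin alone.

Things in the scene. Friction and masses are not known exactly. Their poses are not given: they have to be found in the camera images.
- post_mid (a point): Centre of the post, half-way up its axis (75 mm above its foot), z up to the knob. A loose round rod of light wood, 18 mm diameter, 150 mm long, 0.08 to 0.17 kg, foot chamfered, with a 28 mm wide knob on its top 14 mm. It starts upright in the rest block. Grip the plain shank 100 to 115 mm above the foot; about 40 N neither slips nor harms it.
- post_ring (a point): The ring mark: a thin dark line, 3 mm high, around the post's shank; this point is on the axis, 50 mm above the foot.
- post_foot (a point): Centre of the post's lower end face.
- rest: Rest block of dark wood, 70 x 70 x 32 mm, fixed to the table, with one round hole (21 mm diameter, 22 mm deep) in the middle of its top in which the post stands; origin at the centre of its underside.
- stand: Display base, fixed to the table: wooden block 75 x 140 x 80 mm (x, y, z) on a 6 mm steel foot plate 115 x 180 mm; origin at the centre of its underside, z up. Two round blind holes in its top, 70 mm apart along y, 20 mm diameter with a 2 mm chamfer. Over 30 N between post and base spoils it; a push of 10 N or more held for 0.2 s at the stop counts as bottomed.
- hole_a (a point): Centre of one hole's mouth, level with the block's top (80 mm up), at -35 mm along the base's y. It holds a flat grey sliding plug, its top 8 to 14 mm below the rim at the start. The post pushes the plug down against a steady drag of about 5 N; plug and post stay where they are left and do not sink by weight. May be the good or the blocked hole: this cannot be seen, only felt.
- hole_b (a point): Centre of the other hole's mouth, at +35 mm along the base's y; looks and drags the same. In the good hole the stop is hard (near it go under 10 mm/s), with the post's foot 50 mm below the rim, so the ring mark is level with the rim. In the blocked one a hard stop comes with the foot 22 mm below the rim (ring 28 mm above it). Which is which changes from start to start.
- dish: Small white ceramic bowl, 80 mm across, 35 mm high; origin under its centre. Leave alone.
- tin: Flat round blue tin, 76 mm across, 40 mm high; origin under its centre. Leave alone.
- bobbin: Empty wooden bobbin standing on end, 40 mm across, 44 mm high; origin under its centre. Leave alone.

How it is judged:
On the way:
1. the post is pressed against the stop (more than 9 N between post and base) with its ring mark within 3 mm of the rim (((horizontal distance between each of post_foot, post_ring and hole_a below 0.004 m and z of post_ring in the frame of stand between 0.077 and 0.083 m) or (horizontal distance between each of post_foot, post_ring and hole_b below 0.004 m and z of post_ring in the frame of stand between 0.077 and 0.083 m)) and contact force between post and stand above 9 N), for 0.2 s.
At the end, for the whole second after the job is handed in: The post stands at rest, upright within 0.08 rad, in one of the two holes (foot and ring mark within 4 mm of that hole's axis), with its ring mark within 3 mm of the level of the block's top (((horizontal distance between each of post_foot, post_ring and hole_a below 0.004 m and z of post_ring in the frame of stand between 0.077 and 0.083 m) or (horizontal distance between each of post_foot, post_ring and hole_b below 0.004 m and z of post_ring in the frame of stand between 0.077 and 0.083 m)) and angle between post_mid's own z axis and vertical below 0.08 rad and linear speed of post below 0.01 m/s); the robot touches nothing.
It fails at once if more than 30 N between the post and the base (contact force between post and stand above 30 N).
It fails at once if the dish is moved by more than 15 mm or tipped (distance of dish from where it was at the start of the episode above 0.015 m or angle between dish's own z axis and vertical above 0.3 rad).
It fails at once if the tin is moved by more than 15 mm or tipped (distance of tin from where it was at the start of the episode above 0.015 m or angle between tin's own z axis and vertical above 0.3 rad).
It fails at once if the bobbin is moved by more than 15 mm or tipped (distance of bobbin from where it was at the start of the episode above 0.015 m or angle between bobbin's own z axis and vertical above 0.3 rad).
It also fails if it takes over 64 s, if anything falls off the work surface, if the arm or the gripper's body presses on something with over 40 N, if the wrist force passes 120 N, or if a joint passes its speed limit or range.

## Robot

A 7-joint arm with a two-finger parallel gripper is mounted at the origin on the work surface. World frame = base frame: x ahead of the robot, y to its left, z up, the work surface at z = 0. Lengths are in m, angles in rad, forces in N, time in s.
With the tool pointing down it reaches from about 0.4 to 0.85 m from the base axis. Payload 4.5 kg.
Tool frame: the origin (TCP) lies at the centre of the arm's flange, where the gripper is bolted on; the fingertips stand r.tcp_to_tips ahead of it and the grasp point (between the pads) lies 147 mm ahead of it (r.tcp_to_tips is the distance from the TCP to the fingertips, in m); x points along the fingers, y is the direction in which the jaws open and shut, and the axes are right-handed (so a half turn about x gives the same grasp; the last joint's range is limited). The gripper opens to 88 mm and grips with 3 to 60 N. Pads are 18 mm wide; open, the fingers measure 123 mm over their backs; the gripper's body (75 mm by 187 mm) begins 45 mm behind the grasp point.
Start: joints at [-1.089, 0.689, -0.195, 1.565, 0.157, 0.902, -0.215], TCP at [0.271, 0.563, 0.405] pointing down, gripper open.
Joint ranges: [-3.01, 3.01], [-0.46, 2.08], [-1.47, 1.51], [0.13, 2.56], [-1, 4.14], [0.04, 2.09], [-2.66, 2.66]. Speed limits (rad/s): [2.57, 2.57, 3.14, 3.14, 3.14, 3.14, 3.14].

## Interface

Orientations are given as a unit quaternion [x, y, z, w].
In Python, from plant import r, eyes gives the robot as it stands.
- The arm moves only by the tool carry_out, never from a script. Its argument "targets" is text: rows parted by semicolons, each of 5 numbers parted by spaces: the opening, from 0 (shut) to 1 (fully open), then the shift along the tool's x, y, z in mm, then the turn about the tool's x in rad. A call has 1 to 20 rows; each row shifts and turns the commanded pose from where the row before left it, along the tool's axes as they then stand; what a row does not reach is not made up. A row lasts 1/12 s, in which the tool goes at most 41.7 mm and 7.16 degrees, less where a joint would pass 70% of its speed; a pose out of reach is approached as far as the arm can. A call is refused whole if a number of a shift passes 41.7 or a number of a turn 0.125, either way. A call with a gripper value outside its range is refused whole. The fingers move at their own pace and stop on an object; "force" is the grip in N (left out, the last holds). Time passes only in rows, so rows that do not move let the fingers close. It gives the time, the measured TCP pose, the force and the opening at its end, in the units of the state.
- r.get_state(): the state, without advancing time (a new reading comes with each control period).
- eyes.snapshot(name): name is "scene" or "top"; returns (picture, depth): 384x512x3 uint8, blue, green, red; 384x512 float32, m along the optical axis (not along the pixel's ray), 0 where there is no reading.
- eyes.camera_params(name): a dict with "intrinsics" (3x3 intrinsics, pixels), "rvec" (rotation vector, rad) and "tvec" (3), from world to camera coordinates, as OpenCV has them. Camera axes: x right, y down, z forward; pixel columns grow to the right and rows downward; lengths in m; the calibration is good to about 2 mm. A picture is of the moment at which its call begins. camera_params takes no time and is no camera call.
- r.finish_job(): hands the job in, once; it reports no verdict.
The state is a dict: "clock": time; "q": joint angles; "qd": joint speeds; "joint_torque": joint torques, N m; "tool_pos": TCP position; "eef_rot": TCP orientation; "contact_force": force on the tool from outside, world axes, zero at the start; "moment": the same for the moment, N m; "opening": opening from 0.0 (shut) to 1.0 (fully open).
Only numpy, scipy, OpenCV 4.12 (cv2) and the standard library are available. Lean on these libraries where they do the work, as an engineer would, in place of code of your own. Each camera call takes 0.05 s, during which the arm holds its last target.

## Working session

There is one attempt and no reset: what is moved stays moved. The work goes in short steps, Python scripts to look and compute and a tool call to move; the robot and the scene stay as the last step left them, time stands still between calls to the robot, and variables do not carry over. Pictures are saved under pics/ and viewed, and the job is handed in when it is done.

Besides the shell and the picture viewer there is one more tool, called after "Emit:" as name(argument=value, ...), one argument or row to a line, values as JSON. carry_out: Moves the arm, as the interface text tells. Its arguments: {"type":"object","properties":{"targets":{"type":"string"},"force":{"type":"number"}},"required":["targets"]}

```bash
mkdir -p pics; ls; python3 - <<'E'
from plant import r, eyes
import cv2,numpy as np
s=r.get_state()
for k,v in s.items(): print(k,np.round(v,4))
print(r.tcp_to_tips)
for n in("scene","top"):
    p,d=eyes.snapshot(n); cv2.imwrite(f"pics/{n}0.png",p); np.save(f"{n}0.npy",d); c=eyes.camera_params(n); print(n,c)
E
```

```text
pics
clock 0.0
q [-1.0892  0.69   -0.1945  1.5663  0.1573  0.9025 -0.2151]
qd [ 0.0004 -0.0016  0.0007  0.0011  0.0009 -0.0015 -0.0016]
joint_torque [-1.00000e-03 -5.27562e+01 -1.26680e+00 -1.53430e+01 -5.25000e-02
  6.50000e-03  2.00000e-04]
tool_pos [0.2705 0.5631 0.4039]
eef_rot [ 0.1564  0.6896 -0.1576  0.6894]
contact_force [-0.3894  0.9562 -0.1323]
moment [ 0.0053 -0.04    0.0437]
opening 1.0003
0.166
scene {'intrinsics': array([[410.96158455,   0.        , 257.02640476],
       [  0.        , 410.96158455, 193.81045208],
       [  0.        ,   0.        ,   1.        ]]), 'rvec': array([ 0.76807668,  2.66141448, -0.9943403 ]), 'tvec': array([ 0.48475702, -0.21297024,  1.21387386])}
top {'intrinsics': array([[471.28475173,   0.        , 252.61026363],
       [  0.        , 471.28475173, 187.52933508],
       [  0.        ,   0.        ,   1.        ]]), 'rvec': array([ 2.16141212, -2.17331279,  0.13026636]), 'tvec': array([0.0211101 , 0.59845014, 1.09023335])}
```

View pics/scene0.png

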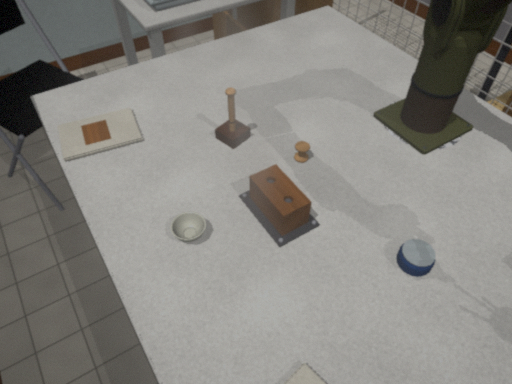

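View pics/top0.png

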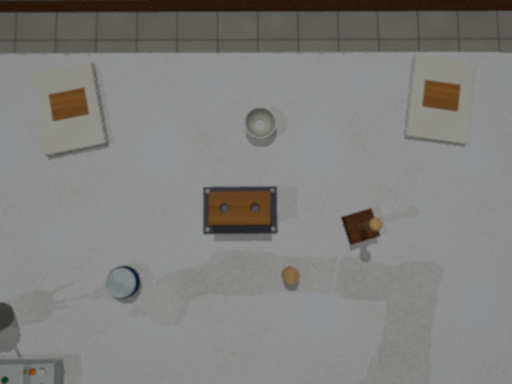

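The top view shows the stand at about (240,210), the rest with post at (361,226), the bobbin at (290,275), the tin at (123,282) and the dish at (260,123). I'll enlarge for accuracy.

```bash
python3 - <<'E'
import cv2
p=cv2.imread("pics/top0.png"); s=cv2.imread("pics/scene0.png")
a=cv2.resize(p[175:245,195:285],None,fx=8,fy=8,interpolation=cv2.INTER_CUBIC)
b=cv2.resize(p[200:250,330:395],None,fx=10,fy=10,interpolation=cv2.INTER_CUBIC)
c=cv2.resize(s[80:250,200:330],None,fx=3.5,fy=3.5,interpolation=cv2.INTER_CUBIC)
for n,i in zip("abc",(a,b,c)): cv2.imwrite(f"pics/crop_{n}.png",i)
E
```

```text
(no output)
```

View pics/crop_a.png

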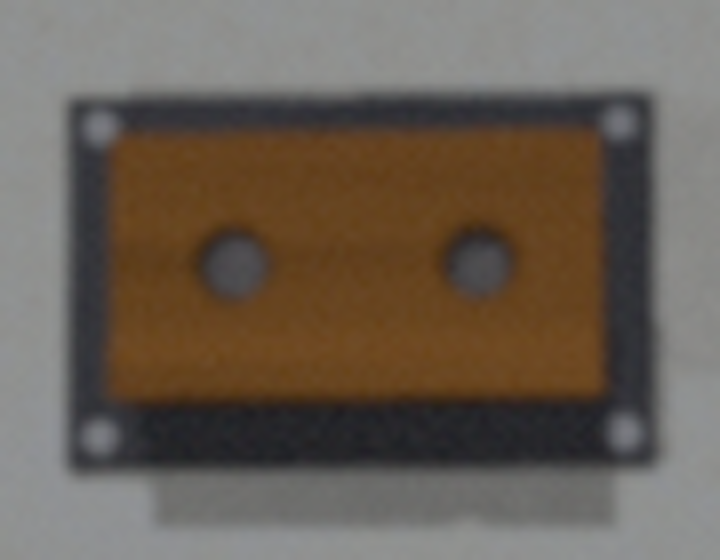

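View pics/crop_b.png

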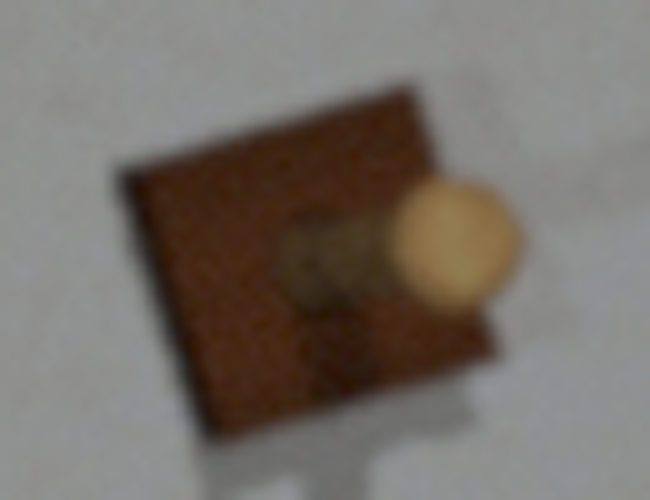

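View pics/crop_c.png

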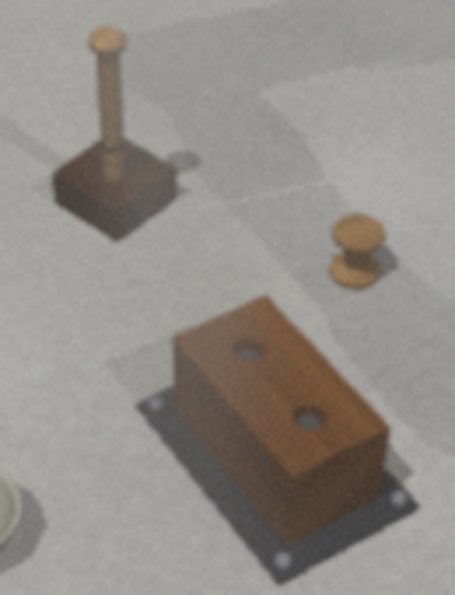

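```bash
cat > h.py <<'E'
import cv2,numpy as np
from plant import r, eyes
from scipy.spatial.transform import Rotation as R
def ray(n,u,v,z):
    c=eyes.camera_params(n);M=cv2.Rodrigues(c['rvec'])[0];o=-M.T@c['tvec'].ravel()
    d=M.T@np.linalg.inv(c['intrinsics'])@[u,v,1.]
    return o+d*(z-o[2])/d[2]
def proj(n,P):
    c=eyes.camera_params(n);return cv2.projectPoints(np.array(P,float).reshape(-1,1,3),c['rvec'],c['tvec'],c['intrinsics'],None)[0].reshape(-1,2)
def pt(n,d,u,v):
    c=eyes.camera_params(n);M=cv2.Rodrigues(c['rvec'])[0]
    z=np.median(d[v-1:v+2,u-1:u+2]);return M.T@(np.linalg.inv(c['intrinsics'])@[u,v,1.]*z-c['tvec'].ravel())
E
python3 - <<'E'
from h import *
np.set_printoptions(precision=4,suppress=True)
for n in("scene","top"):
    c=eyes.camera_params(n);print(n,'cam',-cv2.Rodrigues(c['rvec'])[0].T@c['tvec'].ravel())
dt=np.load('top0.npy')
for u,v in((240,195),(240,218),(224,208),(255,208),(350,230),(375,224),(290,275)):print(u,v,pt('top',dt,u,v))
def A(u,v,s,x,y):return (u+.5)/s-.5+x,(v+.5)/s-.5+y
for z in(.08,.086):
  cs=np.array([ray('top',*A(u,v,8,195,175),z) for u,v in((112,133),(603,130),(606,397),(110,397))]);print(z,cs,cs.mean(0))
  print('holes',[ray('top',*A(u,v,8,195,175),z) for u,v in((235,264),(479,264))])
cs=np.array([ray('top',*A(u,v,10,330,200),.032) for u,v in((140,172),(408,85),(497,352),(212,440))]);print('rest',cs,cs.mean(0))
print('knob',ray('top',*A(457,245,10,330,200),.16))
# scene
print('scene knob',ray('scene',*A(107,40,3.5,200,80),.16))
for z in(.08,.086):print('scene holes',[ray('scene',*A(u,v,3.5,200,80),z) for u,v in((249,350),(309,417))])
cs=np.array([ray('scene',*A(u,v,3.5,200,80),.08) for u,v in((265,296),(388,430),(295,475),(175,337))]);print(cs,cs.mean(0))
print('bobbin',ray('top',290,275,.044),'tin',ray('top',123,282,.04))
E
```

```text
scene cam [0.9236 0.5492 0.774 ]
top cam [0.4728 0.027  1.1502]
240 195 [0.5763 0.0471 0.0799]
240 218 [0.5239 0.0472 0.0798]
224 208 [0.5475 0.0841 0.0696]
255 208 [0.5472 0.0129 0.0691]
350 230 [ 0.4964 -0.212   0.0325]
375 224 [ 0.506  -0.238   0.1588]
290 275 [ 0.3931 -0.0675  0.0434]
0.08 [[ 0.5854  0.1188  0.08  ]
 [ 0.5856 -0.0213  0.08  ]
 [ 0.5095 -0.0214  0.08  ]
 [ 0.5103  0.119   0.08  ]] [0.5477 0.0488 0.08  ]
holes [array([0.5478, 0.0837, 0.08  ]), array([0.5475, 0.0143, 0.08  ])]
0.086 [[ 0.5848  0.1182  0.086 ]
 [ 0.5849 -0.0211  0.086 ]
 [ 0.5093 -0.0211  0.086 ]
 [ 0.5101  0.1185  0.086 ]] [0.5473 0.0486 0.086 ]
holes [array([0.5474, 0.0833, 0.086 ]), array([0.547 , 0.0144, 0.086 ])]
rest [[ 0.5278 -0.1977  0.032 ]
 [ 0.5482 -0.2622  0.032 ]
 [ 0.4848 -0.2811  0.032 ]
 [ 0.4645 -0.213   0.032 ]] [ 0.5063 -0.2385  0.032 ]
knob [ 0.5058 -0.2383  0.16  ]
scene knob [ 0.5098 -0.2289  0.16  ]
scene holes [array([0.5488, 0.0201, 0.08  ]), array([0.5487, 0.0886, 0.08  ])]
scene holes [array([0.5521, 0.0247, 0.086 ]), array([0.5519, 0.0926, 0.086 ])]
[[ 0.5117 -0.0161  0.08  ]
 [ 0.5128  0.1238  0.08  ]
 [ 0.5827  0.1222  0.08  ]
 [ 0.584  -0.0159  0.08  ]] [0.5478 0.0535 0.08  ]
bobbin [ 0.3932 -0.0674  0.044 ] tin [0.3794 0.319  0.04  ]
```

```bash
python3 - <<'E'
from h import *
np.set_printoptions(precision=4,suppress=True)
s=r.get_state();M=R.from_quat(s['eef_rot']).as_matrix();print(M)
print(M.T@(np.array([.506,-.2385,.40])-s['tool_pos'])*1000)
print(np.degrees(np.arctan2(M[1,1],M[0,1])))
E
```

```text
[[-0.0006  0.4329  0.9015]
 [-0.0015  0.9015 -0.4329]
 [-1.     -0.0016  0.0001]]
[   5.0897 -620.6682  559.2803]
64.35023138940502
```

Emit:
carry_out(
  targets="1 0 0 0 0.1248;1 0 0 0 0.1248;1 0 0 0 0.1248;1 0 0 0 0.1248;1 0 0 0 0.1248;1 0 0 0 0.1248;1 0 0 0 0.1248;1 0 0 0 0.1248;1 0 0 0 0.1248;1 0 25 0 0;1 0 25 0 0;1 0 25 0 0;1 0 25 0 0;1 0 0 35 0;1 0 0 35 0;1 0 0 35 0",
  force=40,
)

```text
clock: 1.43
tool_pos: [0.3707, 0.457, 0.4038]
eef_rot: [-0.5, -0.5, 0.5, -0.5]
contact_force: [-0.5, -0.7, 0.5]
opening: 1.001
```

Emit:
carry_out(
  targets="1 0 7.5 38.6 0;1 0 7.5 38.6 0;1 0 7.5 38.6 0;1 0 7.5 38.6 0;1 0 7.5 38.6 0;1 0 7.5 38.6 0;1 0 7.5 38.6 0;1 0 7.5 38.6 0;1 0 7.5 38.6 0;1 0 7.5 38.6 0;1 0 7.5 38.6 0;1 0 7.5 38.6 0;1 0 7.5 38.6 0;1 0 7.5 38.6 0;1 0 7.5 38.6 0;1 0 7.5 38.6 0;1 0 7.5 38.6 0;1 0 7.5 38.6 0;1 0 0 0 0;1 0 0 0 0",
)

```text
clock: 3.1
tool_pos: [0.5049, -0.2392, 0.4041]
eef_rot: [-0.501, -0.499, 0.502, -0.499]
contact_force: [0.4, 1.1, 0.7]
opening: 1.001
```

Emit:
carry_out(
  targets="1 30 0.5 0 0;1 30 0.5 0 0;1 25 0 0 0;1 20 0 0 0;1 15 0 0 0;1 10 0 0 0;1 5 0 0 0;1 0 0 0 0;1 0 0 0 0",
)

```text
clock: 3.85
tool_pos: [0.5067, -0.236, 0.2702]
eef_rot: [0.5, 0.5, -0.5, 0.5]
contact_force: [-0.5, 0.6, 0.2]
opening: 1.003
```

```bash
python3 - <<'E'
from h import *
p,d=eyes.snapshot("scene");cv2.imwrite("pics/s1.png",cv2.resize(p[40:180,160:320],None,fx=5,fy=4.2857,interpolation=cv2.INTER_CUBIC)[:600])
print(r.get_state()['tool_pos'],r.get_state()['contact_force'])
E
```

```text
[ 0.50683988 -0.2362702   0.27052978] [-0.04108976 -0.59893782 -0.79611034]
```

View pics/s1.png

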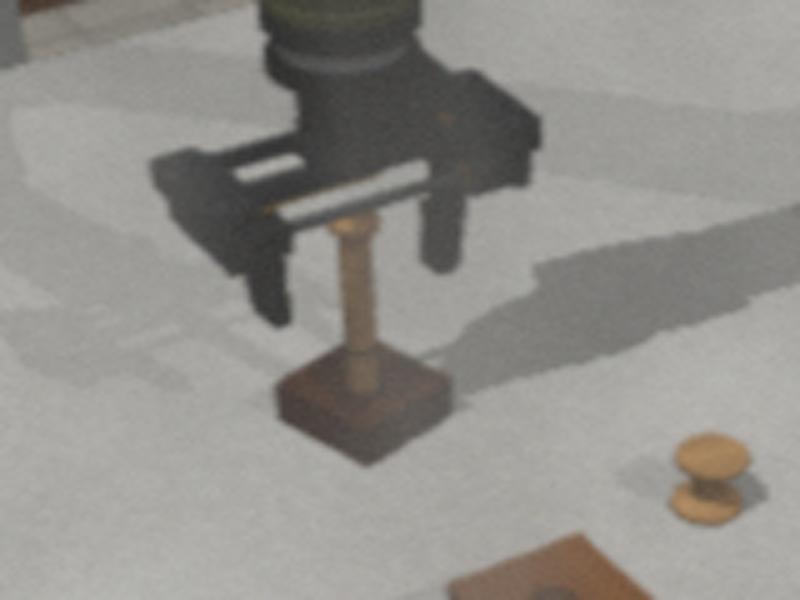

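The picture shows fingertips at (277,322) and (443,270), with the post shank midway between them, so I'll close now.

Emit:
carry_out(
  targets="1 1 0 1 0;0 0 0 0 0;0 0 0 0 0;0 0 0 0 0;0 0 0 0 0;0 0 0 0 0;0 0 0 0 0;0 0 0 0 0;0 0 0 0 0;0 0 0 0 0;0 0 0 0 0;0 0 0 0 0",
  force=40,
)

```text
clock: 4.9
tool_pos: [0.5064, -0.2374, 0.2687]
eef_rot: [0.5, 0.5, -0.5, 0.5]
contact_force: [-0.5, 0.3, -1.7]
opening: 0.191
```

Emit:
carry_out(
  targets="0 -4 0 0 0;0 -8 0 0 0;0 -12 0 0 0;0 -16 0 0 0;0 -20 0 0 0;0 -20 0 0 0;0 -16 0 0 0;0 -10 0 0 0;0 -4 0 0 0;0 0 0 0 0;0 0 0 0 0",
)

```text
clock: 5.82
tool_pos: [0.5062, -0.2373, 0.3782]
eef_rot: [0.5, 0.5, -0.5, 0.5]
contact_force: [0.1, -0.4, -0.8]
opening: 0.191
```

```bash
python3 - <<'E'
from h import *
p,d=eyes.snapshot("scene");cv2.imwrite("pics/s2.png",cv2.resize(p[20:160,160:320],None,fx=5,fy=4.2857,interpolation=cv2.INTER_CUBIC)[:600])
s=r.get_state();print(s['tool_pos'],s['contact_force'],s['moment'],s['opening'])
E
```

```text
[ 0.50609263 -0.2372656   0.37785106] [ 0.44027487 -0.28652884 -1.58667227] [-0.06487117  0.09044153 -0.03629071] 0.19019342351868765
```

View pics/s2.png

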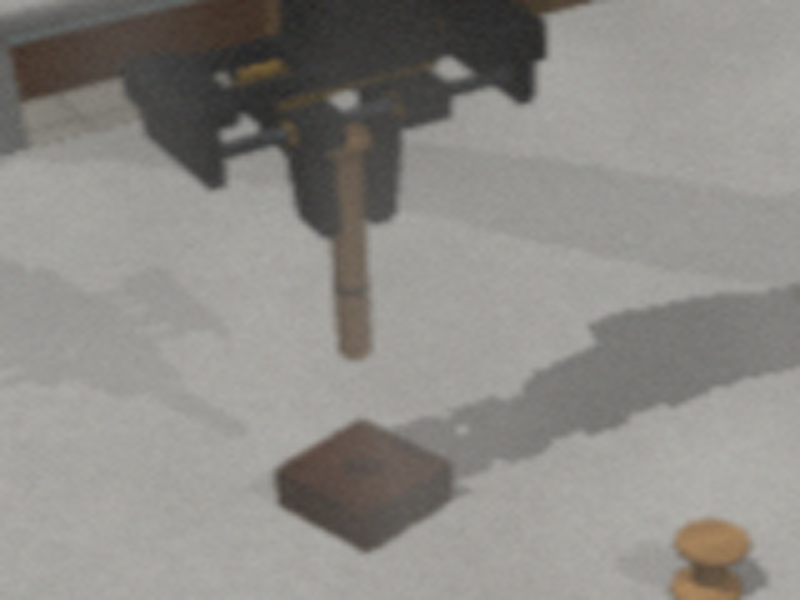

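Emit:
carry_out(
  targets="0 0 2 -10 0;0 0 4 -25 0;0 0 5 -30 0;0 0 5 -30 0;0 0 5 -30 0;0 0 5 -30 0;0 0 5 -30 0;0 0 5 -30 0;0 0 3.5 -22 0;0 0 2 -12 0;0 0 0 -3.3 0;0 0 0 0 0;0 0 0 0 0;0 0 0 0 0",
)

```text
clock: 7.03
tool_pos: [0.5477, 0.0127, 0.3786]
eef_rot: [-0.5, -0.499, 0.501, -0.499]
contact_force: [0.0, -0.1, -1.5]
opening: 0.19
```

```bash
python3 - <<'E'
from h import *
p,d=eyes.snapshot("scene");cv2.imwrite("pics/s3.png",cv2.resize(p[110:260,220:340],None,fx=4,fy=4,interpolation=cv2.INTER_CUBIC))
p,d=eyes.snapshot("top");cv2.imwrite("pics/t3.png",p[130:290,130:340].repeat(3,0).repeat(3,1))
s=r.get_state();print(s['tool_pos'],s['contact_force'],s['moment'],s['opening'])
E
```

```text
[0.54784441 0.01309258 0.37872949] [-0.21216053 -0.52620993 -1.71612816] [-0.05710028  0.05018874  0.04916795] 0.19353003472203803
```

View pics/s3.png

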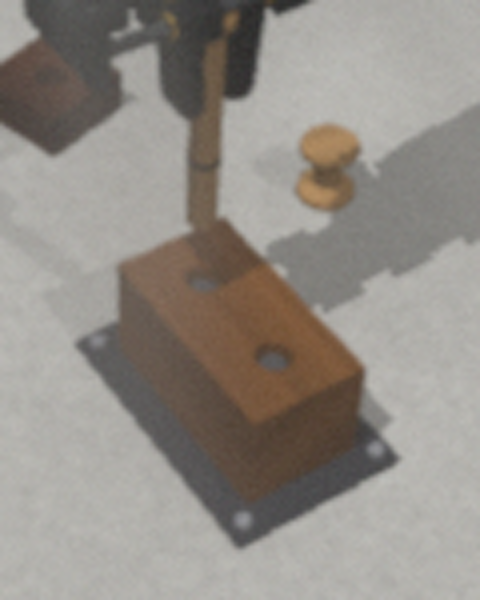

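View pics/t3.png

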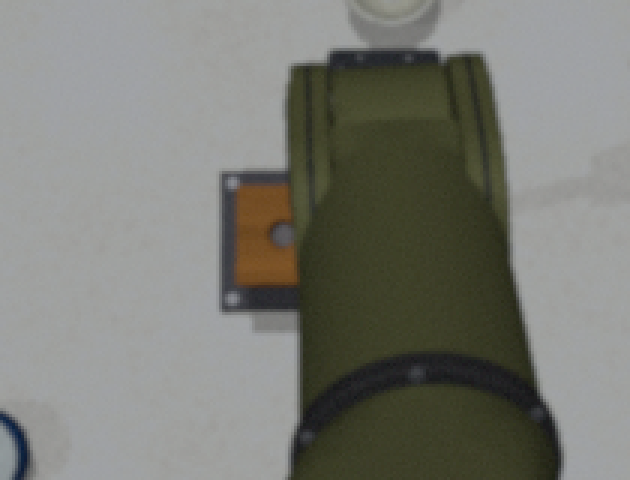

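```bash
python3 - <<'E'
from h import *
p=cv2.imread("pics/s3.png")
b=np.array([.0011,.0050,0])
P=[np.array([.5478,.0131,z])+b for z in(.08,.119,.169,.2,.25)]+[np.array([.5476,.0141,.08])+b]
q=(proj("scene",P)-[220,110]+.5)*4-.5
print(q)
big=p[0:330,100:330]
big=cv2.resize(big,None,fx=2.4,fy=1.8*1,interpolation=cv2.INTER_CUBIC)
big=cv2.resize(p[0:330,120:320],None,fx=1.8,fy=1.8,interpolation=cv2.INTER_CUBIC)
for i,(u,v) in enumerate(q):cv2.circle(big,(int((u-120)*1.8),int(v*1.8)),2,(0,255,0) if i<5 else (0,0,255),-1)
cv2.imwrite("pics/s3o.png",big)
E
```

```text
[[202.62515264 277.96742879]
 [204.57857737 230.35826786]
 [207.27345098 164.67840361]
 [209.06307901 121.06132027]
 [212.16424732  45.47918067]
 [203.86962354 278.90537858]]
```

View pics/s3o.png

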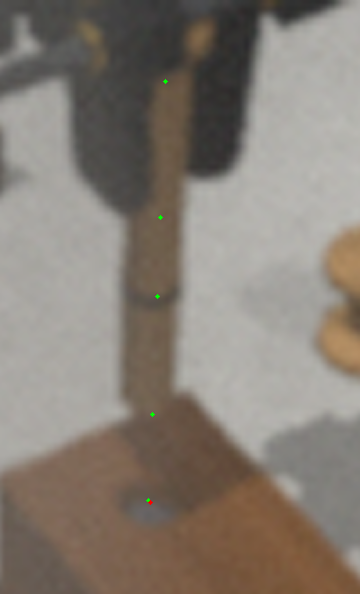

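```bash
cat > cal.py <<'E'
from h import *
c0=np.array([.5477,.0488])
W=[];I=[]
def add(w,u,v): W.append(w);I.append(((u+.5)/3.5-.5+200,(v+.5)/3.5-.5+80))
for dx,dy,u,v in((-1,-1,265,296),(-1,1,388,430),(1,1,295,475),(1,-1,175,337)): add([c0[0]+dx*.0375,c0[1]+dy*.07,.08],u,v)
for dx,dy,u,v in((-1,1,418,505),(1,1,280,583),(1,-1,137,403)): add([c0[0]+dx*.0575,c0[1]+dy*.09,.006],u,v)
add([c0[0]+.0375,c0[1]+.07,.006],290,545)
rc=np.array([[.5278,-.1977],[.5482,-.2622],[.4848,-.2811],[.4645,-.2130]])
for (x,y),(u,v) in zip(rc,((117,213),(54,180),(113,138),(177,172))): add([x,y,.032],u,v)
W=np.array(W);I=np.array(I)
c=eyes.camera_params("scene")
e0=proj("scene",W)-I
K=c['intrinsics'].copy()
ok,rv,tv=cv2.solvePnP(W,I,K,None,np.array(c['rvec'],float).reshape(3,1).copy(),np.array(c['tvec'],float).reshape(3,1).copy(),True)
e1=cv2.projectPoints(W,rv,tv,K,None)[0].reshape(-1,2)-I
def sp(P): return cv2.projectPoints(np.array(P,float).reshape(-1,1,3),rv,tv,K,None)[0].reshape(-1,2)
if __name__=="__main__":
    np.set_printoptions(precision=2,suppress=True)
    print(np.hstack([e0,e1])); print(rv.ravel()-c['rvec'].ravel(),tv.ravel()-c['tvec'].ravel())
    # initial post vertical
    q=(sp([[.506,-.2385,z] for z in(.032,.06,.146,.16)])-[200,80]+.5)*3.5-.5;print(q)
E
python3 cal.py; python3 - <<'E'
import cv2
s=cv2.imread("pics/scene0.png")
cv2.imwrite("pics/c2.png",cv2.resize(s[82:150,205:260],None,fx=8,fy=8,interpolation=cv2.INTER_CUBIC))
E
```

```text
[[-0.66 -1.52  0.36  0.18]
 [-0.44 -1.95  0.45 -0.72]
 [-1.85 -0.59 -0.36  0.58]
 [-1.64 -1.2  -0.11  0.47]
 [-0.18 -0.89  0.47 -0.14]
 [-1.5  -1.28 -0.01 -0.62]
 [-1.49 -1.26 -0.01  0.08]
 [-2.04 -0.53 -0.69  0.23]
 [-0.76 -1.64  0.25  0.16]
 [-0.76 -2.74  0.32 -0.84]
 [-1.19 -2.03 -0.43 -0.12]
 [-0.95 -1.08 -0.25  0.74]]
[ 0.01 -0.    0.01] [0.   0.   0.02]
[[115.5  175.06]
 [114.12 147.62]
 [109.57  56.54]
 [108.78  40.65]]
```

View pics/c2.png

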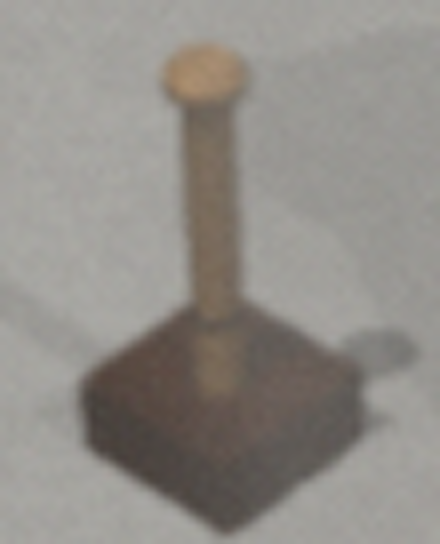

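```bash
python3 - <<'E'
from cal import *
np.set_printoptions(precision=1,suppress=True)
q=(sp([[.5478,.0131,z] for z in(.119,.169,.2,.25)]+[[.5477,.0138,.08],[.5478,.0031,.119],[.5578,.0131,.119]])-[220,110]+.5)*4-.5
print((q-[120,0])*1.8)
p=cv2.imread("pics/s3.png")[0:300,120:290]
cv2.imwrite("pics/s3b.png",cv2.resize(p[90:300],None,fx=2.8,fy=2.8,interpolation=cv2.INTER_CUBIC))
print(((q-[120,90])*2.8))
E
```

```text
[[156.  416.8]
 [161.3 301. ]
 [164.8 224.2]
 [170.9  91.3]
 [153.6 502. ]
 [138.4 397.9]
 [129.7 428.9]]
[[ 242.6  396.4]
 [ 250.9  216.3]
 [ 256.4   96.8]
 [ 265.9 -109.9]
 [ 238.9  528.9]
 [ 215.3  366.9]
 [ 201.7  415.2]]
```

View pics/s3b.png

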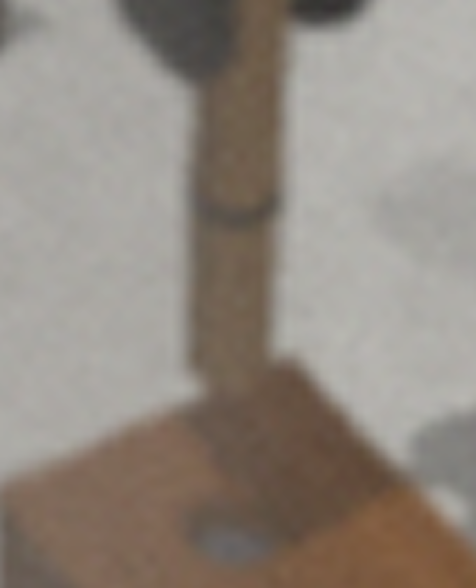

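Emit:
carry_out(
  targets="0 6 0 -2.2 0;0 10 0 0 0;0 10 0 0 0;0 5 0 0 0;0 2 0 0 0;0 0 0 0 0;0 0 0 0 0",
)

```text
clock: 7.72
tool_pos: [0.5481, 0.017, 0.3455]
eef_rot: [-0.5, -0.5, 0.5, -0.5]
contact_force: [0.3, -0.6, -1.2]
opening: 0.192
```

```bash
python3 - <<'E'
from cal import *
np.set_printoptions(precision=4,suppress=True)
p,d=eyes.snapshot("scene");cv2.imwrite("pics/s4.png",cv2.resize(p[120:190,245:305],None,fx=8.5,fy=8.5,interpolation=cv2.INTER_CUBIC))
s=r.get_state();print(s['tool_pos'],s['contact_force'],s['moment'])
z=s['tool_pos'][2]-.259
print(z,(sp([[.5477,.0141,z],[.5477,.0141,z+.05],[.5477,.0141,.08],[.5477,.0241,.08],[.5577,.0141,.08]])-[245,120]+.5)*8.5-.5)
E
```

```text
[0.5482 0.0171 0.3458] [ 0.0242 -0.0428 -1.2243] [-0.0301  0.0709 -0.0081]
0.08683004527776411 [[225.7354 491.9818]
 [231.8037 362.2828]
 [224.9433 508.9114]
 [245.2482 531.4263]
 [194.8213 523.1289]]
```

View pics/s4.png

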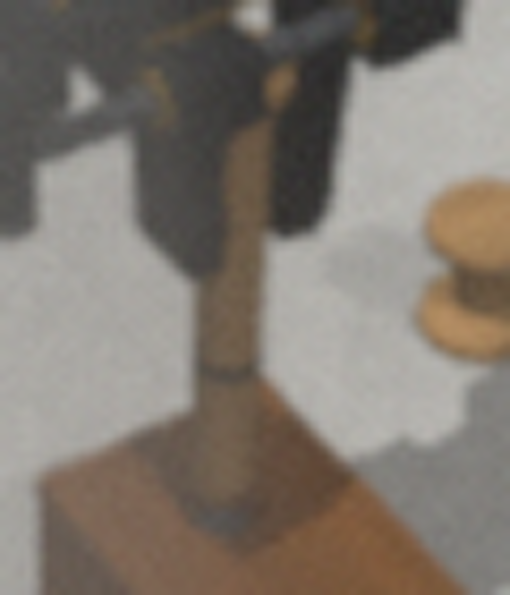

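Emit:
carry_out(
  targets="0 0 0 1.8 0;0 0 0 0 0;0 0 0 0 0;0 0 0 0 0;0 0 0 0 0",
)

```text
clock: 8.18
tool_pos: [0.548, 0.0153, 0.3459]
eef_rot: [0.5, 0.5, -0.5, 0.5]
contact_force: [-0.3, -0.3, -0.6]
opening: 0.188
```

Emit:
carry_out(
  targets="0 2 0 0 0;0 2 0 0 0;0 1 0 0 0;0 1 0 0 0;0 1 0 0 0;0 0 0 0 0",
)

```text
clock: 8.68
tool_pos: [0.5479, 0.0153, 0.3384]
eef_rot: [-0.5, -0.5, 0.5, -0.5]
contact_force: [-0.4, 0.6, -0.6]
opening: 0.193
```

```bash
python3 - <<'E'
from h import *
np.set_printoptions(precision=4,suppress=True)
s=r.get_state();print(s['clock'],s['tool_pos'],s['contact_force'],s['moment'])
E
```

```text
8.6833 [0.5479 0.0153 0.3384] [-0.3536  0.6226 -0.6229] [ 0.016   0.0986 -0.0227]
```

Emit:
carry_out(
  targets="0 1 0 0 0;0 1 0 0 0;0 1 0 0 0;0 1 0 0 0;0 0 0 0 0",
)

```text
clock: 9.1
tool_pos: [0.548, 0.0154, 0.3346]
eef_rot: [0.5, 0.5, -0.5, 0.5]
contact_force: [0.6, 0.9, -0.1]
opening: 0.19
```

Emit:
carry_out(
  targets="0 1 0 0 0;0 1 0 0 0;0 1 0 0 0;0 0 0 0 0",
)

```text
clock: 9.43
tool_pos: [0.5479, 0.0156, 0.3315]
eef_rot: [0.5, 0.5, -0.5, 0.5]
contact_force: [-0.5, 1.2, -2.1]
opening: 0.191
```

Emit:
carry_out(
  targets="0 1 0 0 0;0 1 0 0 0;0 1 0 0 0;0 0 0 0 0",
)

```text
clock: 9.77
tool_pos: [0.5479, 0.0155, 0.3285]
eef_rot: [0.5, 0.5, -0.5, 0.5]
contact_force: [-1.3, 2.7, -1.2]
opening: 0.189
```

Emit:
carry_out(
  targets="0 0.5 -0.3 -0.7 0;0 0.8 0 0 0;0 0.8 0 0 0;0 0.8 0 0 0;0 0.8 0 0 0;0 0.8 0 0 0",
)

```text
clock: 10.27
tool_pos: [0.5478, 0.0158, 0.3246]
eef_rot: [0.5, 0.5, -0.5, 0.5]
contact_force: [-1.6, 1.5, 6.0]
opening: 0.193
```

Emit:
carry_out(
  targets="0 0.8 0 0 0;0 0.8 0 0 0;0 0.8 0 0 0;0 0.8 0 0 0",
)

```text
clock: 10.6
tool_pos: [0.5478, 0.0159, 0.3214]
eef_rot: [0.5, 0.5, -0.5, 0.5]
contact_force: [-1.7, 1.2, 5.6]
opening: 0.191
```

Emit:
carry_out(
  targets="0 0.6 0 0 0;0 0.6 0 0 0;0 0.6 0 0 0",
)

```text
clock: 10.85
tool_pos: [0.5478, 0.0159, 0.3196]
eef_rot: [0.5, 0.5, -0.5, 0.5]
contact_force: [-1.4, 0.9, 5.1]
opening: 0.189
```

Emit:
carry_out(
  targets="0 0.5 0 0 0;0 0.5 0 0 0",
)

```text
clock: 11.02
tool_pos: [0.5478, 0.0159, 0.3186]
eef_rot: [0.5, 0.5, -0.5, 0.5]
contact_force: [-2.0, 1.1, 5.3]
opening: 0.187
```

Emit:
carry_out(
  targets="0 0.5 0 0 0;0 0.5 0 0 0",
)

```text
clock: 11.18
tool_pos: [0.5478, 0.0159, 0.3176]
eef_rot: [0.5, 0.5, -0.5, 0.5]
contact_force: [-1.9, 1.5, 6.2]
opening: 0.197
```

Emit:
carry_out(
  targets="0 0.5 0 0 0;0 0.5 0 0 0",
)

```text
clock: 11.35
tool_pos: [0.5478, 0.0159, 0.3166]
eef_rot: [0.5, 0.5, -0.5, 0.5]
contact_force: [-2.1, 1.9, 5.8]
opening: 0.191
```

Emit:
carry_out(
  targets="0 0.5 0 0 0;0 0.5 0 0 0",
)

```text
clock: 11.52
tool_pos: [0.5478, 0.0159, 0.3156]
eef_rot: [0.5, 0.5, -0.5, 0.5]
contact_force: [-2.1, 1.0, 5.6]
opening: 0.192
```

Emit:
carry_out(
  targets="0 0.5 0 0 0;0 0.5 0 0 0",
)

```text
clock: 11.68
tool_pos: [0.5478, 0.0159, 0.3146]
eef_rot: [0.5, 0.5, -0.5, 0.5]
contact_force: [-1.4, 2.0, 5.8]
opening: 0.193
```

Emit:
carry_out(
  targets="0 0.5 0 0 0;0 0.5 0 0 0;0 0.5 0 0 0",
)

```text
clock: 11.93
tool_pos: [0.5478, 0.0159, 0.3132]
eef_rot: [0.5, 0.5, -0.5, 0.5]
contact_force: [-1.7, 1.7, 5.9]
opening: 0.192
```

Emit:
carry_out(
  targets="0 0.5 0 0 0;0 0.5 0 0 0;0 0.5 0 0 0",
)

```text
clock: 12.18
tool_pos: [0.5478, 0.0159, 0.3117]
eef_rot: [0.5, 0.5, -0.5, 0.5]
contact_force: [-2.1, 1.8, 6.4]
opening: 0.191
```

```bash
python3 - <<'E'
from cal import *
np.set_printoptions(precision=4,suppress=True)
p,d=eyes.snapshot("scene");cv2.imwrite("pics/s5.png",cv2.resize(p[120:190,245:305],None,fx=8.5,fy=8.5,interpolation=cv2.INTER_CUBIC))
s=r.get_state();print(s['tool_pos'],s['contact_force'],s['moment'])
z=s['tool_pos'][2]-.259
print(z,(sp([[.5477,.0141,z+.05],[.5477,.0141,.08]])-[245,120]+.5)*8.5-.5)
E
```

```text
[0.5478 0.0159 0.3115] [-2.4026  1.3578  4.344 ] [ 0.2858  0.5365 -0.0277]
0.0525476985203035 [[227.5909 452.3234]
 [224.9433 508.9114]]
```

View pics/s5.png

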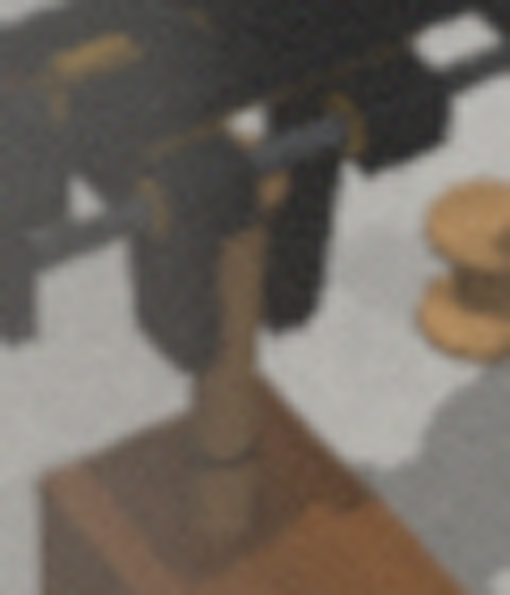

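The ring at (225,460) is about 21 mm above the rim, which is already past the 28 mm blocked stop. This is the good hole, so I'll carry on slowly.

Emit:
carry_out(
  targets="0 0.7 0 0 0;0 0.7 0 0 0;0 0.7 0 0 0;0 0.7 0 0 0;0 0.7 0 0 0;0 0.7 0 0 0;0 0.7 0 0 0;0 0.7 0 0 0;0 0.7 0 0 0;0 0.7 0 0 0",
)

```text
clock: 13.07
tool_pos: [0.5478, 0.0159, 0.3047]
eef_rot: [0.5, 0.5, -0.5, 0.5]
contact_force: [-1.0, 1.3, 5.8]
opening: 0.191
```

Emit:
carry_out(
  targets="0 0.7 0 0 0;0 0.7 0 0 0;0 0.7 0 0 0;0 0.7 0 0 0;0 0.7 0 0 0;0 0.7 0 0 0;0 0.7 0 0 0;0 0.7 0 0 0;0 0.7 0 0 0;0 0.7 0 0 0",
)

```text
clock: 13.9
tool_pos: [0.5478, 0.0159, 0.2977]
eef_rot: [0.5, 0.5, -0.5, 0.5]
contact_force: [-2.2, 0.6, 6.6]
opening: 0.19
```

Emit:
carry_out(
  targets="0 0.5 0 0 0;0 0.5 0 0 0;0 0.5 0 0 0;0 0.5 0 0 0",
)

```text
clock: 14.23
tool_pos: [0.5478, 0.0159, 0.2957]
eef_rot: [0.5, 0.5, -0.5, 0.5]
contact_force: [-1.6, 1.5, 6.5]
opening: 0.194
```

Emit:
carry_out(
  targets="0 0.5 0 0 0;0 0.5 0 0 0",
)

```text
clock: 14.4
tool_pos: [0.5477, 0.0159, 0.2947]
eef_rot: [0.5, 0.5, -0.5, 0.5]
contact_force: [-2.1, 1.1, 6.3]
opening: 0.189
```

Emit:
carry_out(
  targets="0 0.4 0 0 0;0 0.4 0 0 0",
)

```text
clock: 14.57
tool_pos: [0.5478, 0.0159, 0.2939]
eef_rot: [0.5, 0.5, -0.5, 0.5]
contact_force: [-2.0, 1.1, 7.0]
opening: 0.195
```

Emit:
carry_out(
  targets="0 0.4 0 0 0;0 0.4 0 0 0",
)

```text
clock: 14.73
tool_pos: [0.5478, 0.0159, 0.2931]
eef_rot: [0.5, 0.5, -0.5, 0.5]
contact_force: [-1.5, 2.9, 6.7]
opening: 0.189
```

Emit:
carry_out(
  targets="0 0.4 0 0 0;0 0.4 0 0 0",
)

```text
clock: 14.9
tool_pos: [0.5478, 0.0159, 0.2923]
eef_rot: [0.5, 0.5, -0.5, 0.5]
contact_force: [-3.3, 1.7, 6.9]
opening: 0.191
```

Emit:
carry_out(
  targets="0 0.3 0 0 0;0 0.3 0 0 0",
)

```text
clock: 15.07
tool_pos: [0.5477, 0.0159, 0.2917]
eef_rot: [0.5, 0.5, -0.5, 0.5]
contact_force: [-2.1, 2.5, 5.6]
opening: 0.192
```

Emit:
carry_out(
  targets="0 0.3 0 0 0;0 0.3 0 0 0",
)

```text
clock: 15.23
tool_pos: [0.5477, 0.0159, 0.291]
eef_rot: [0.5, 0.5, -0.5, 0.5]
contact_force: [-1.2, 2.1, 6.0]
opening: 0.188
```

Emit:
carry_out(
  targets="0 0.3 0 0 0;0 0.3 0 0 0",
)

```text
clock: 15.4
tool_pos: [0.5478, 0.0159, 0.2905]
eef_rot: [0.5, 0.5, -0.5, 0.5]
contact_force: [-1.8, 1.5, 6.2]
opening: 0.187
```

Emit:
carry_out(
  targets="0 0.3 0 0 0;0 0.3 0 0 0",
)

```text
clock: 15.57
tool_pos: [0.5478, 0.0159, 0.2899]
eef_rot: [0.5, 0.5, -0.5, 0.5]
contact_force: [-1.7, 1.6, 6.4]
opening: 0.192
```

Emit:
carry_out(
  targets="0 0.3 0 0 0;0 0.3 0 0 0",
)

```text
clock: 15.73
tool_pos: [0.5478, 0.0159, 0.2893]
eef_rot: [0.5, 0.5, -0.5, 0.5]
contact_force: [-1.9, 1.0, 7.8]
opening: 0.195
```

Emit:
carry_out(
  targets="0 0.3 0 0 0;0 0.3 0 0 0",
)

```text
clock: 15.9
tool_pos: [0.5478, 0.0159, 0.2887]
eef_rot: [0.5, 0.5, -0.5, 0.5]
contact_force: [-1.7, 1.3, 6.4]
opening: 0.188
```

Emit:
carry_out(
  targets="0 0.3 0 0 0;0 0.3 0 0 0",
)

```text
clock: 16.07
tool_pos: [0.5478, 0.0159, 0.2882]
eef_rot: [0.5, 0.5, -0.5, 0.5]
contact_force: [-3.1, 1.5, 11.0]
opening: 0.187
```

Emit:
carry_out(
  targets="0 0.1 0 0 0",
)

```text
clock: 16.15
tool_pos: [0.5478, 0.0159, 0.2882]
eef_rot: [0.5, 0.5, -0.5, 0.5]
contact_force: [-2.0, 1.6, 8.5]
opening: 0.192
```

```bash
python3 - <<'E'
from h import *
s=r.get_state();print(s['tool_pos'],s['contact_force'])
E
```

```text
[0.54776066 0.01594201 0.28820288] [-1.99950102  1.5619941   8.51052984]
```

Emit:
carry_out(
  targets="0 0.2 0 0 0;0 0 0 0 0",
)

```text
clock: 16.32
tool_pos: [0.5477, 0.0159, 0.2882]
eef_rot: [0.5, 0.5, -0.5, 0.5]
contact_force: [-2.9, 1.9, 9.7]
opening: 0.188
```

Emit:
carry_out(
  targets="0 0.2 0 0 0;0 0 0 0 0",
)

```text
clock: 16.48
tool_pos: [0.5478, 0.0159, 0.2882]
eef_rot: [0.5, 0.5, -0.5, 0.5]
contact_force: [-4.1, 1.1, 12.1]
opening: 0.192
```

Emit:
carry_out(
  targets="0 0.2 0 0 0;0 0 0 0 0;0 0 0 0 0",
)

```text
clock: 16.73
tool_pos: [0.5478, 0.0159, 0.2881]
eef_rot: [0.5, 0.5, -0.5, 0.5]
contact_force: [-2.7, 1.9, 13.0]
opening: 0.19
```

Emit:
carry_out(
  targets="0 0.2 0 0 0;0 0 0 0 0;0 0 0 0 0;0 0 0 0 0;0 0 0 0 0",
)

```text
clock: 17.15
tool_pos: [0.5478, 0.0159, 0.2881]
eef_rot: [0.5, 0.5, -0.5, 0.5]
contact_force: [-3.6, 1.3, 13.9]
opening: 0.193
```

```bash
python3 - <<'E'
from cal import *
np.set_printoptions(precision=4,suppress=True)
p,d=eyes.snapshot("scene");cv2.imwrite("pics/s6.png",cv2.resize(p[120:190,245:305],None,fx=8.5,fy=8.5,interpolation=cv2.INTER_CUBIC))
s=r.get_state();print(s['tool_pos'],s['contact_force'],s['moment'])
E
```

```text
[0.5478 0.0159 0.2881] [-3.664   1.7523 14.7446] [ 0.2998  1.0419 -0.0051]
```

View pics/s6.png

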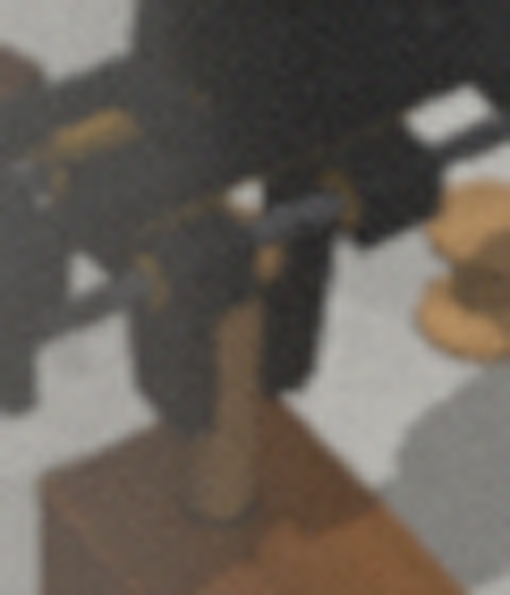

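The ring is level with the rim, as a dark line at (225,520). I'll push a little firmer and hold, so the stop force is past 9 N even if part of the reading is plug drag.

Emit:
carry_out(
  targets="0 0.2 0 0 0;0 0 0 0 0;0 0.2 0 0 0;0 0 0 0 0;0 0 0 0 0;0 0 0 0 0;0 0 0 0 0",
)

```text
clock: 17.78
tool_pos: [0.5478, 0.0159, 0.2881]
eef_rot: [0.5, 0.5, -0.5, 0.5]
contact_force: [-5.0, 2.1, 16.4]
opening: 0.189
```

Emit:
carry_out(
  targets="0 0.2 0 0 0;0 0 0 0 0;0 0 0 0 0;0 0 0 0 0;0 0 0 0 0;0 0 0 0 0",
)

```text
clock: 18.28
tool_pos: [0.5478, 0.0159, 0.288]
eef_rot: [0.501, 0.5, -0.5, 0.5]
contact_force: [-4.0, 2.5, 19.7]
opening: 0.192
```

Emit:
carry_out(
  targets="0 -0.4 0 0 0;0 -0.4 0 0 0;0 -0.4 0 0 0;0.3 0 0 0 0;0.5 0 0 0 0;0.8 0 0 0 0;1 0 0 0 0;1 0 0 0 0;1 0 0 0 0;1 0 0 0 0;1 0 0 0 0;1 0 0 0 0",
)

```text
clock: 19.28
tool_pos: [0.5477, 0.016, 0.2873]
eef_rot: [0.5, 0.5, -0.5, 0.5]
contact_force: [-0.2, 0.6, 0.1]
opening: 0.852
```

Emit:
carry_out(
  targets="1 0 0 0 0;1 0 0 0 0;1 0 0 0 0;1 -4 0 0 0;1 -8 0 0 0;1 -15 0 0 0;1 -20 0 0 0;1 -20 0 0 0;1 -20 0 0 0;1 -20 0 0 0;1 -15 0 0 0;1 -8 0 0 0;1 0 0 30 0;1 0 0 35 0;1 0 0 35 0;1 0 0 35 0;1 0 0 30 0;1 0 0 15 0;1 0 0 0 0;1 0 0 0 0",
)

```text
clock: 20.95
tool_pos: [0.5474, -0.1644, 0.4172]
eef_rot: [0.501, 0.5, -0.5, 0.499]
contact_force: [-0.0, 1.0, -0.7]
opening: 1.0
```

```bash
python3 - <<'E'
from cal import *
np.set_printoptions(precision=4,suppress=True)
p,d=eyes.snapshot("scene");a=cv2.resize(p[120:190,245:305],None,fx=7,fy=7,interpolation=cv2.INTER_CUBIC)
p,d=eyes.snapshot("top");cv2.imwrite("pics/t7f.png",p);b=cv2.resize(p[175:245,240:280],None,fx=7,fy=7,interpolation=cv2.INTER_CUBIC);cv2.imwrite("pics/f7.png",np.hstack([a,b]))
s=r.get_state();print(s['tool_pos'],s['contact_force'],s['opening'])
for z in (.18,.175):print(proj('top',[[.5476,.0141,z]]),(proj('top',[[.5476,.0141,z]])-[240,175]+.5)*7-.5)
E
```

```text
[ 0.5478 -0.1621  0.4172] [-0.7287  0.5931 -0.748 ] 1.0004205065304737
[[255.0993 204.1115]] [[108.6949 206.7805]]
[[255.0683 204.2971]] [[108.4783 208.0797]]
```

View pics/f7.png

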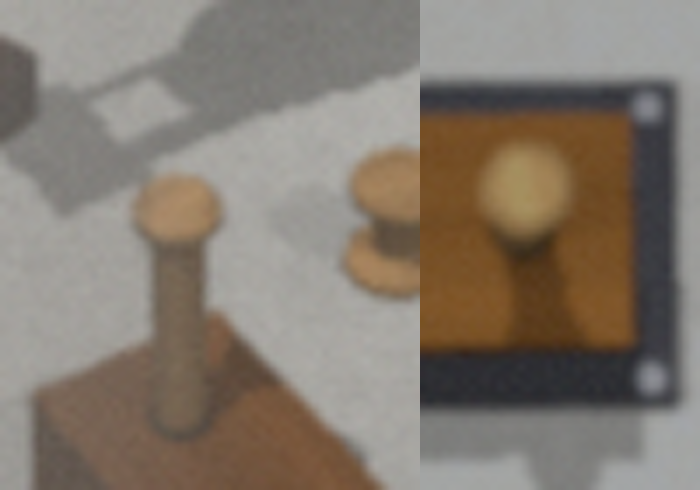

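View pics/t7f.png

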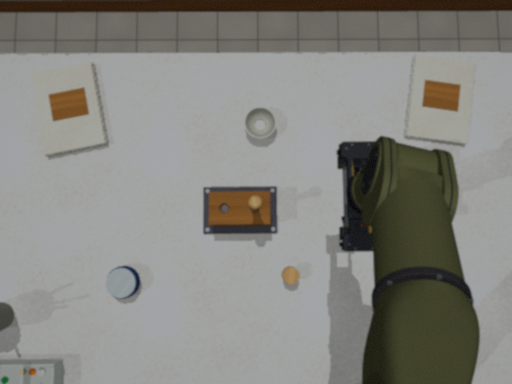

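```bash
python3 - <<'E'
from cal import *
np.set_printoptions(precision=4,suppress=True)
p,d=eyes.snapshot("top")
u,v=(107.5)/7-.5+240,(187.5)/7-.5+175
print(u,v,pt('top',d,round(u),round(v)))
K=ray('top',u,v,.18);print(K,(K[:2]-[.5477,.0141])/.125)
cv2.imwrite("pics/t8.png",cv2.resize(p[185:235,235:280],None,fx=12,fy=12,interpolation=cv2.INTER_CUBIC))
p,d=eyes.snapshot("scene");cv2.imwrite("pics/s8.png",cv2.resize(p[140:190,250:290],None,fx=12,fy=12,interpolation=cv2.INTER_CUBIC))
t=[[.5477+a*.01*0+np.cos(a)*.009,.0141+np.sin(a)*.009,.08] for a in np.linspace(0,6.28,5)]
print((sp([[.5477,.0141,.03+h] for h in(.05,.07,.136,.15)])-[250,140]+.5)*12-.5)
E
```

```text
254.85714285714286 201.28571428571428 [0.5541 0.0143 0.1791]
[0.5535 0.0146 0.18  ] [0.046  0.0037]
[[257.7729 478.669 ]
 [261.0817 407.9502]
 [272.7879 157.7497]
 [275.4396 101.0744]]
```

View pics/s8.png

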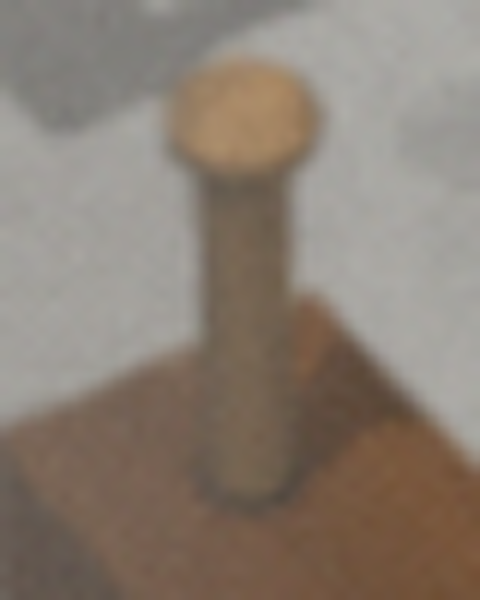

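View pics/t8.png

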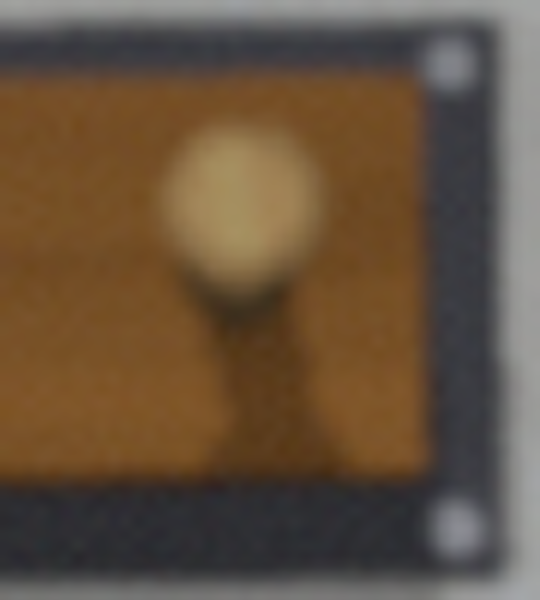

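The knob top measures 20 mm higher than it did in the rest, which is the expected fully home height. Lean is about 0.045 rad, which is roughly the hole's free play and under the 0.08 limit. The gripper is clear, so I'm handing the job in.

```bash
python3 - <<'E'
from h import *
print(r.get_state()['clock'],r.finish_job())
E
```

```text
the job is handed in; nothing more can be done
21.15 None
```

The post is standing fully home in the base, in hole A (the −y one). That was the good hole on the first try. I handed the job in at about 21 s; no verdict is reported.

- **Push:** After steady drag the post bottomed with the tool at z = 0.288, where 0.289 was expected. I pushed in small steps until the wrist read about 14 to 20 N and held that for over a second. I then eased off, opened the gripper and backed the arm clear.
- **Level:** The depth picture puts the knob top at 0.179 m, 20.3 mm higher than in the rest block. That places the foot at about 30 mm, so the ring should be level with the rim. In the last camera view the foot of the shank sits at rim level, though the ring line is hard to make out there.
- **Lean (not perfect):** The knob sits about 6 mm toward +x, which is a tilt of about 0.045 rad. That is about the hole's free play and under the 0.08 limit. I left it as it was.
- **Camera disagreement:** The scene camera read about 5 to 9 mm off from the top camera, so I corrected it against the block's edges and relied on the top camera.
- **Other items:** In the last top view the dish, tin and bobbin are where they were at the start.

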